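# Put the kickstand down and hold the frame stub upright

## Robot

A 6-joint arm with a two-finger parallel gripper is mounted at the origin on a cart in front of the work surface, level with it; the furniture and walls round the work are solid. World frame = base frame: x ahead of the robot, y to its left, z up, the work surface at z = 0. Lengths are in m, angles in rad, forces in N, time in s.
With the tool pointing down it reaches from about 0.425 to 0.925 m from the base axis. Payload 12.5 kg.
Tool frame: the origin (TCP) lies on the centre line of the jaws, within the pads' length; the fingertips stand 8 mm ahead of it and the grasp point (between the pads) lies 11 mm behind it (tcp_to_tips is the distance from the TCP to the fingertips, in m); z points along the fingers, y is the line along which they close (so a half turn about z gives the same grasp; the last joint's range is limited). The gripper opens to 85 mm and grips with 20 to 120 N. Pads are 22 mm wide; open, the fingers measure 114 mm over their backs; the gripper's body (76 mm by 85 mm) begins 54 mm behind the grasp point. The pads swing forward as they close: fully open they stand 13 mm farther back than shut.
Start: joints at [-1.384, 0.491, 1.559, -0, 1.092, -0.106], TCP at [0.18, -0.598, 0.239] pointing down, gripper open.
Joint ranges: [-3.1, 3.1], [-0.84, 2.19], [0.05, 2.79], [-1.13, 4.28], [0.06, 2.93], [-2.69, 2.69]. Speed limits (rad/s): [2.22, 2.22, 2.79, 3.14, 3.14, 3.14].

## Interface

Orientations are given as a unit quaternion [x, y, z, w].
In Python, from station import * gives the robot as it stands.
- The arm moves only by the shell command python3 -m crank 'ROWS'. ROWS is a JSON object of lists of equal length, an entry for each row: "slide": the shift along the world's x, y, z in m, a list of three; "twist": the turn, a rotation vector about the world's x, y, z in rad, a list of three; "hand": the gripper's target within -1 to 1 (fully open at 1, half-way at 0, shut at -1). In form: {"slide": [[tx, ty, tz], ...], "twist": [[ax, ay, az], ...], "hand": [hand, ...]}. A call has 1 to 20 rows; each row shifts and turns the commanded pose from where the row before left it; what a row does not reach is not made up. A row lasts 1/12 s, in which the tool goes at most 41.7 mm and 7.16 degrees, less where a joint would pass 70% of its speed; a pose out of reach is approached as far as the arm can. A call with a gripper value outside its range is refused whole. The fingers move at their own pace and stop on an object; the grip force is fixed at half the most. Time passes only in rows, so rows that do not move let the fingers close. It gives the time, the measured TCP pose, the force, the opening and the grip force at its end, in the units of the state.
- observe(): the state, without advancing time (a new reading comes with each control period).
- read_camera(name): name is "scene" or "top" or "wrist"; returns the picture (480x640x3 uint8, blue, green, red); there is no depth.
- camera_model(name): a dict with "fx", "fy", "cx", "cy" (pixels), "eye" and "attitude" of the camera in the world. Camera axes: x right, y up, looking along -z (the intrinsics and any distortion apply to the point x, -y, -z); pixel columns grow to the right and rows downward; lengths in m; the calibration is good to about 2 mm. A picture is of the moment at which its call begins: read the wrist's pose just before it. camera_model takes no time and is no camera call; for the wrist camera it gives the pose at the moment of the call.
- close_job(): hands the job in; it is judged then, once.
The state is a dict: "clock": time; "joint_pos": joint angles; "qd": joint speeds; "effort": joint torques, N m; "tcp_pos": TCP position; "eef_rot": TCP orientation; "force": force on the tool from outside, world axes, zero at the start; "moment": the same for the moment, N m; "gripper_width": opening from 0.0 (shut) to 1.0 (fully open); "grip_force": force on a finger pad.
Only numpy, scipy, OpenCV 4.12 (cv2) and the standard library are available. Lean on these libraries where they do the work, as an engineer would, in place of code of your own. Each camera call takes 0.05 s, during which the arm holds its last target. There are 200 camera calls.

## Task

A bicycle frame stub leans over on its bench stand with its kickstand folded up: first drape the black U-shaped guard over the bare part of the top tube and let go of it. Then, while the frame still leans, swing the kickstand down past its spring's dead centre so that it snaps fully down, and finally take the guarded tube by the guard and raise the frame upright. The frame tips back if it is let go, so finish while still holding it upright by the guard, touching nothing else on the frame; leave the tools lying round about where they are.

Things in the scene. Friction and masses are not known exactly. Their poses are not given: they have to be found in the camera images.
- stand: fixed dark steel base plate, 160 (x) by 200 (y) by 12 mm thick, with two lugs 26 mm high and a hinge pin; origin under the plate's centre on the bench, x pointing roughly away from the robot. The pin (frame hinge) runs along y at x = -35 mm, z = 35 mm. It is placed and yawed anew each time (up to 0.35 rad)
- frame_stub: grey frame stub hinged on the stand's pin, 0.9 kg. Origin on the pin; upright, its axes equal the stand's. At rest its z leans 0.40 rad to the stand's +x (away from the robot). It turns freely about y to upright and 0.14 rad beyond, and falls back from anywhere if not held (2 N at the tube holds it). Upright post, 26 mm thick, at x = 35, y = 0 mm, on a hub of 40 mm diameter at z = 31 mm
- tube_grip (a point): point on the axis of the horizontal top tube (26 mm diameter, along y), amid its bare part; at [35,100,155] mm in the frame stub's frame, with its axes. The bare part runs from y = -50 mm (a thin brace below) to +55 mm (end collar of 36 mm diameter) about it. The guard belongs here, its middle within 35 mm along the tube
- guard_center (a point): centre (half-way up) of the loose guard: stiff black U-shaped saddle, 70 g, standing opening down like an arch. 55 mm long along y (goes along the tube), 42 mm wide over its walls (x), 42 mm high; walls 4 mm, roof 5 mm: a channel 34 mm wide, 37 mm deep. Draped, the roof rests on the tube, walls on either side, and this centre lies 3 mm below the tube's axis
- kickstand (a joint): angle of the kickstand (rad): 0 = folded, leg along the frame's -y and 0.26 rad above level; grows as the leg swings down in the frame's y-z plane; 1.92 = fully down (stop). A tension spring pulls it to 0 below about 0.80 and to 1.92 above that (dead centre), with about 0.2 to 0.3 N m: some 3 N at 80 mm from the pivot
- kick_pivot (a point): pivot of the kickstand on the near side of the post (side toward the robot, frame's -x), at [-15,-20,93] mm in the frame stub's frame, with its axes. The leg is a round steel rod of 12 mm diameter, centred on this x, 100 mm long from the pivot, its last 10 mm a rubber foot of 16 mm diameter
- kick_tip (a point): end of the kickstand's leg, 100 mm from the pivot on the leg's axis (the foot's rounded end reaches 8 mm beyond)
- wrench_13: bystander: dull 13 mm combination spanner, 172 mm long, lying flat; leave it alone
- screwdriver_blue: bystander: small screwdriver with blue handle, 145 mm long; leave it alone
- lug_nut_3: bystander: bright lug nut, 24 mm wide, 24 mm high; leave it alone
- hex_key: bystander: steel L-shaped hex key, 78 mm long; leave it alone
Mind the look-alikes: they are no part of the job. Of the things shaped like the part that bears guard_center, the black one is meant.

How it is judged:
By the outcome, as a careful person would: the job done as asked, in the order asked, and still so for the second after the job is handed in, while the arm keeps its last pose, push and grip.
It also fails if it takes over 58 s, if anything falls off the work surface, if the arm or the gripper's body presses on something with over 40 N, if the wrist force passes 120 N, or if a joint passes its speed limit or range.

## Working session

There is one attempt and no reset: what is moved stays moved. The work goes in short steps, Python scripts to look and compute and a shell command to move; the robot and the scene stay as the last step left them, time stands still between calls to the robot, and variables do not carry over. Pictures are saved under pics/ and viewed, at most 11 in all, crops included, and the job is handed in when it is done.

```bash
mkdir -p pics; ls; python3 - <<'E'
from station import *
import cv2,json
print(observe())
for n in("scene","top","wrist"):
    print(n,camera_model(n))
    if n!="wrist": cv2.imwrite(f"pics/{n}0.png",read_camera(n))
E
```

```text
pics
{'clock': 0.0, 'joint_pos': array([-1.38359920e+00,  4.91565788e-01,  1.55946279e+00, -1.88689002e-05,
        1.09166152e+00, -1.05597674e-01]), 'qd': array([ 0.0010703 , -0.00084922,  0.00040872,  0.00128745, -0.00011329,
       -0.00056638]), 'effort': array([-2.44054914e-03, -6.18459749e+01, -2.61594647e+01, -1.20953046e-04,
        4.08356806e-03, -2.19147154e-05]), 'tcp_pos': array([ 0.18037242, -0.59818369,  0.23871926]), 'eef_rot': array([ 9.89302242e-01,  1.45879308e-01, -3.07443119e-05, -5.47926260e-04]), 'force': array([0.52685061, 0.65740964, 0.25657374]), 'moment': array([ 0.0089072 , -0.00296094,  0.04417298]), 'grip_force': 0.0, 'gripper_width': 0.9965477920290061}
scene {'fx': 435.9845104533396, 'fy': 435.9845104533396, 'cx': 319.1180814281352, 'cy': 234.08451575070745, 'eye': array([-0.19115168,  0.49800002,  0.83427129]), 'attitude': array([-0.19665455,  0.37194771,  0.80179212, -0.42439519])}
top {'fx': 557.0995500379107, 'fy': 557.0995500379107, 'cx': 320.7677096991658, 'cy': 243.57663810821043, 'eye': array([0.41775581, 0.05218541, 1.27533734]), 'attitude': array([-0.0305806 ,  0.03148247,  0.71000546, -0.70282709])}
wrist {'fx': 389.1525098802028, 'fy': 389.1525098802028, 'cx': 315.42216297756545, 'cy': 241.18754240524973, 'eye': array([ 0.24850855, -0.57743351,  0.37308719]), 'attitude': array([-0.11229418,  0.08445787, -0.59012046,  0.79499354])}
```

View pics/top0.png

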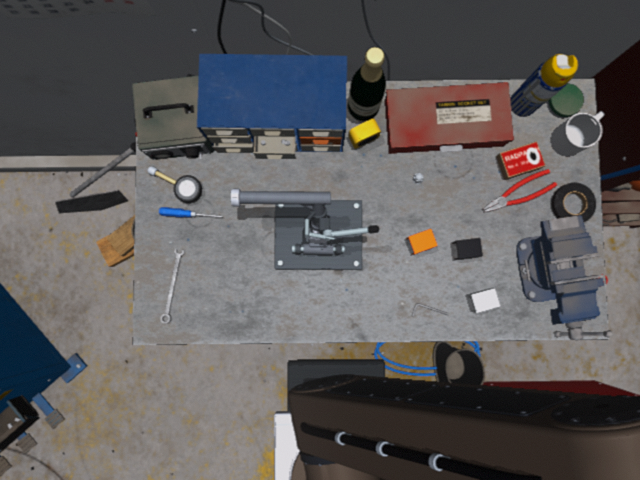

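View pics/scene0.png

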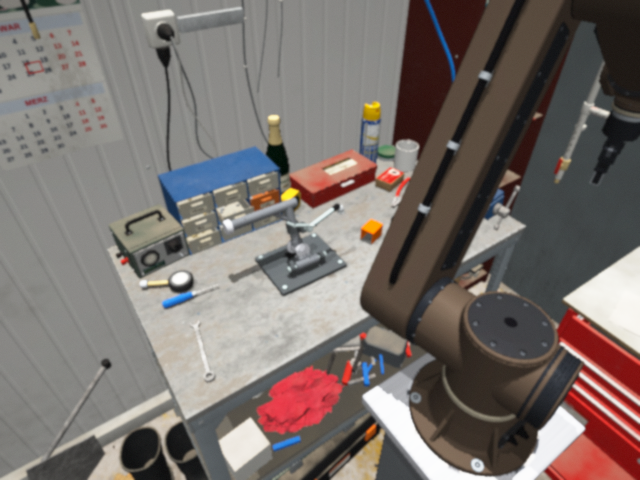

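The top view shows the stand plate about (275–363, 200–269), the tube along y at row 198 (collar end at (236,198)), and the kickstand leg to (374,230). The black guard is at (467,249), with an orange one at (422,241) and a white one at (484,301) as look-alikes. The scene view agrees.

```bash
cat > h.py <<'E'
import numpy as np, cv2
from scipy.spatial.transform import Rotation as R
from station import *
def cam(n):
    c=camera_model(n); return c,R.from_quat(c["attitude"]).as_matrix(),np.array(c["eye"])
def proj(n,p,c=None):
    c,M,e=c or cam(n); q=(np.atleast_2d(p)-e)@M; return np.c_[c["cx"]+c["fx"]*q[:,0]/-q[:,2], c["cy"]-c["fy"]*q[:,1]/-q[:,2]]
def cast(n,uv,z,c=None):
    c,M,e=c or cam(n); uv=np.atleast_2d(uv)
    d=np.c_[(uv[:,0]-c["cx"])/c["fx"],-(uv[:,1]-c["cy"])/c["fy"],-np.ones(len(uv))]@M.T
    return e+d*((z-e[2])/d[:,2])[:,None]
def stand(sx,sy,yaw):
    Rs=R.from_euler("z",yaw).as_matrix(); return Rs,np.array([sx,sy,0])
def frame_pt(S,p,lean=.4):   # frame point (m) -> world
    Rs,t=S; return t+Rs@(np.array([-.035,0,.035])+R.from_euler("y",lean).as_matrix()@np.array(p))
E
python3 - <<'E'
from h import *
im=cv2.imread("pics/top0.png"); g=im.max(2)
for name,(u0,v0,u1,v1),th in(("guard",(445,230,492,265),60),("plate",(268,193,370,276),95)):
    m=(g[v0:v1,u0:u1]<th).astype(np.uint8)
    cs,_=cv2.findContours(m,cv2.RETR_EXTERNAL,cv2.CHAIN_APPROX_NONE); c=max(cs,key=cv2.contourArea)
    r=cv2.minAreaRect(c); b=cv2.boxPoints(r)+[u0,v0]; print(name,cv2.contourArea(c),b.round(1).tolist())
    print(cast("top",b,.042 if name=="guard" else .012).round(4).tolist())
a=im[190:280,265:375]; b=im[225:275,440:500]; s=cv2.imread("pics/scene0.png")[180:310,200:420]
o=np.zeros((600,800,3),np.uint8)
x=cv2.resize(a,None,fx=4,fy=4); o[:x.shape[0],:x.shape[1]]=x
x=cv2.resize(b,None,fx=4,fy=4); o[:x.shape[0],450:450+x.shape[1]]=x
x=cv2.resize(s,None,fx=1.55,fy=1.55); o[380:380+x.shape[0],450:450+x.shape[1]]=x[:,:350]
cv2.imwrite("pics/crop0.png",o)
E
```

```text
guard 412.0 [[451.8, 241.4], [479.5, 237.9], [481.8, 256.2], [454.1, 259.6]]
[[0.5282, -0.2413, 0.042], [0.5353, -0.3032, 0.042], [0.4947, -0.3068, 0.042], [0.4876, -0.2451, 0.042]]
plate 2624.5 [[267.8, 202.0], [365.4, 200.5], [366.3, 255.6], [268.6, 257.2]]
[[0.6258, 0.1705, 0.012], [0.6271, -0.0534, 0.012], [0.5004, -0.0532, 0.012], [0.4991, 0.1687, 0.012]]
```

View pics/crop0.png

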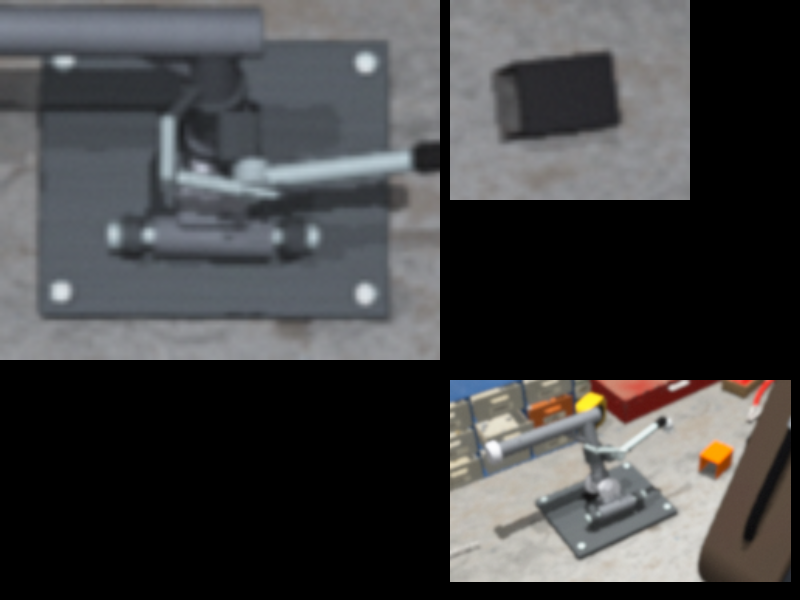

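The crop shows plate corners at ≈(274.5,200.5), (362,200.5), (362,269.5), (274.5,269.5). The guard's roof corners are at ≈(456.5,241.5), (480,238), (482.5,256), (458,259.5).

```bash
python3 - <<'E'
from h import *
P=cast("top",[(274.5,200.5),(362,200.5),(362,269.5),(274.5,269.5)],.012)
G=cast("top",[(456.5,241.5),(480,238),(482.5,256),(458,259.5)],.042)
for n,Q in(("plate",P),("guard",G)):
    c=Q.mean(0); dy=(Q[0]+Q[3]-Q[1]-Q[2])/2; dx=(Q[0]+Q[1]-Q[2]-Q[3])/2
    print(n,c.round(4),np.linalg.norm(dx),np.linalg.norm(dy),"yaw by y",np.arctan2(-dy[0],dy[1]),"by x",np.arctan2(dx[1],dx[0]))
c=P.mean(0)
for yaw in(0,.02):
  S=stand(c[0],c[1],yaw)
  pts=[frame_pt(S,p) for p in([.035,.1,.155],[.035,.155,.155],[-.015,-.02,.093],[-.015,-.02-.1*np.cos(.26),.093+.1*np.sin(.26)])]
  print(yaw,np.round(pts,4).tolist()); print(proj("top",pts).round(1).tolist()); print(proj("scene",pts).round(1).tolist())
E
```

```text
plate [0.5491 0.0555 0.012 ] 0.15811663509754126 0.19946641755310854 yaw by y -0.01011159711494606 by x -0.00980258480913506
guard [ 0.5115 -0.2796  0.042 ] 0.04025434050406408 0.054064661571725056 yaw by y 0.13459835197668596 by x 0.07700913361857142
0 [[0.6067, 0.1555, 0.1641], [0.6067, 0.2105, 0.1641], [0.5365, 0.0355, 0.1265], [0.5465, -0.0611, 0.1502]]
[[268.1, 199.1], [240.8, 199.4], [327.8, 235.1], [375.4, 228.5]]
[[252.4, 218.4], [232.2, 226.2], [308.5, 227.7], [337.0, 205.6]]
0.02 [[0.6047, 0.1567, 0.1641], [0.6036, 0.2117, 0.1641], [0.5369, 0.0353, 0.1265], [0.5488, -0.0611, 0.1502]]
[[267.5, 200.1], [240.3, 200.9], [327.9, 234.9], [375.4, 227.3]]
[[252.4, 219.0], [232.3, 227.1], [308.5, 227.6], [336.5, 205.2]]
```

```bash
python3 -m crank '{"slide":[[0.0207,0.0199,-0.0056],[0.0207,0.0199,-0.0056],[0.0207,0.0199,-0.0056],[0.0207,0.0199,-0.0056],[0.0207,0.0199,-0.0056],[0.0207,0.0199,-0.0056],[0.0207,0.0199,-0.0056],[0.0207,0.0199,-0.0056],[0.0207,0.0199,-0.0056],[0.0207,0.0199,-0.0056],[0.0207,0.0199,-0.0056],[0.0207,0.0199,-0.0056],[0.0207,0.0199,-0.0056],[0.0207,0.0199,-0.0056],[0.0207,0.0199,-0.0056],[0.0207,0.0199,-0.0056],[0,0,0],[0,0,0]],"twist":[[0,0,0.087],[0,0,0.087],[0,0,0.087],[0,0,0.087],[0,0,0.087],[0,0,0.087],[0,0,0.087],[0,0,0.087],[0,0,0.087],[0,0,0.087],[0,0,0.087],[0,0,0.087],[0,0,0.087],[0,0,0.087],[0,0,0.087],[0,0,0.087],[0,0,0],[0,0,0]],"hand":[1,1,1,1,1,1,1,1,1,1,1,1,1,1,1,1,1,1]}'
python3 - <<'E'
from h import *
o=observe(); print(R.from_quat(o["eef_rot"]).as_matrix().round(3).tolist())
w=cam("wrist"); im=read_camera("wrist"); cv2.imwrite("pics/w1.png",im)
print(proj("wrist",[[.5115,-.2796,.042],o["tcp_pos"]],w).round(1))
E
```

```text
clock: 1.6
tcp_pos: [0.5121, -0.2788, 0.1491]
eef_rot: [0.665, 0.747, -0.0, -0.001]
force: [0.3, -0.1, 0.4]
gripper_width: 0.999
grip_force: 0.0
[[-0.116, 0.993, -0.001], [0.993, 0.116, 0.001], [0.001, -0.001, -1.0]]
[[313.7 244.4]
 [314.1 322.4]]
```

View pics/w1.png

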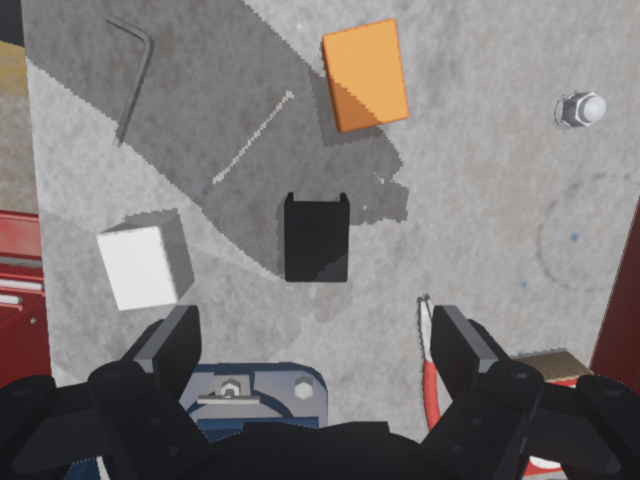

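The wrist view shows the black guard's roof at (285–349, 201–281), aligned with the jaws and centred at (317,241), about 1–2 mm off the prediction. Path clear. I descend, close, and lift.

```bash
python3 -m crank '{"slide":[[0.0002,0.0002,-0.018],[0.0002,0.0002,-0.018],[0.0002,0.0002,-0.018],[0.0002,0.0002,-0.018],[0.0002,0.0002,-0.018],[0.0002,0.0002,-0.018],[0,0,-0.012],[0,0,-0.008],[0,0,0],[0,0,0],[0,0,0],[0,0,0],[0,0,0],[0,0,0],[0,0,0],[0,0,0],[0,0,0]],"twist":[[0,0,0],[0,0,0],[0,0,0],[0,0,0],[0,0,0],[0,0,0],[0,0,0],[0,0,0],[0,0,0],[0,0,0],[0,0,0],[0,0,0],[0,0,0],[0,0,0],[0,0,0],[0,0,0],[0,0,0]],"hand":[1,1,1,1,1,1,1,1,1,-1,-1,-1,-1,-1,-1,-1,-1]}'
```

```text
clock: 3.07
tcp_pos: [0.5132, -0.279, 0.0228]
eef_rot: [0.666, 0.746, 0.0, 0.001]
force: [-1.0, -0.4, 5.3]
gripper_width: 0.482
grip_force: 60.8
```

```bash
python3 -m crank '{"slide":[[0,0,0.015],[0,0,0.03],[0,0,0.03],[0,0,0.03],[0,0,0.03],[0,0,0.03],[0,0,0.03],[0,0,0.03],[0,0,0]],"twist":[[0,0,0],[0,0,0],[0,0,0],[0,0,0],[0,0,0],[0,0,0],[0,0,0],[0,0,0],[0,0,0]],"hand":[-1,-1,-1,-1,-1,-1,-1,-1,-1]}'
python3 -m crank '{"slide":[[0.0059,0.0271,0],[0.0059,0.0271,0],[0.0059,0.0271,0],[0.0059,0.0271,0],[0.0059,0.0271,0],[0.0059,0.0271,0],[0.0059,0.0271,0],[0.0059,0.0271,0],[0.0059,0.0271,0],[0.0059,0.0271,0],[0.0059,0.0271,0],[0.0059,0.0271,0],[0.0059,0.0271,0],[0.0059,0.0271,0],[0.0059,0.0271,0],[0.0059,0.0271,0],[0,0,0],[0,0,0]],"twist":[[0,0,-0.008],[0,0,-0.008],[0,0,-0.008],[0,0,-0.008],[0,0,-0.008],[0,0,-0.008],[0,0,-0.008],[0,0,-0.008],[0,0,-0.008],[0,0,-0.008],[0,0,-0.008],[0,0,-0.008],[0,0,-0.008],[0,0,-0.008],[0,0,-0.008],[0,0,-0.008],[0,0,0],[0,0,0]],"hand":[-1,-1,-1,-1,-1,-1,-1,-1,-1,-1,-1,-1,-1,-1,-1,-1,-1,-1]}'
python3 - <<'E'
from h import *
o=observe(); print(o["tcp_pos"],R.from_quat(o["eef_rot"]).as_matrix().round(3).tolist())
w=cam("wrist"); im=read_camera("wrist"); cv2.imwrite("pics/w2.png",im); cv2.imwrite("pics/top2.png",read_camera("top"))
S=stand(.5491,.0555,-.01)
print(proj("wrist",[frame_pt(S,p) for p in([.035,.1,.155],[.035,.05,.155],[.035,.155,.155],[.035,.155,.173])],w).round(1).tolist())
E
```

```text
clock: 3.82
tcp_pos: [0.5142, -0.2796, 0.253]
eef_rot: [0.666, 0.746, 0.001, 0.005]
force: [0.4, -0.5, -0.8]
gripper_width: 0.482
grip_force: 60.7
clock: 5.32
tcp_pos: [0.6069, 0.156, 0.2464]
eef_rot: [0.711, 0.703, -0.0, -0.0]
force: [0.5, -0.3, -0.2]
gripper_width: 0.482
grip_force: 60.7
[0.60690699 0.15603334 0.24638525] [[0.012, 1.0, -0.0], [1.0, -0.012, -0.0], [-0.0, -0.0, -1.0]]
[[316.1, 257.1], [316.1, 333.4], [316.0, 161.6], [329.9, 164.3]]
```

View pics/w2.png

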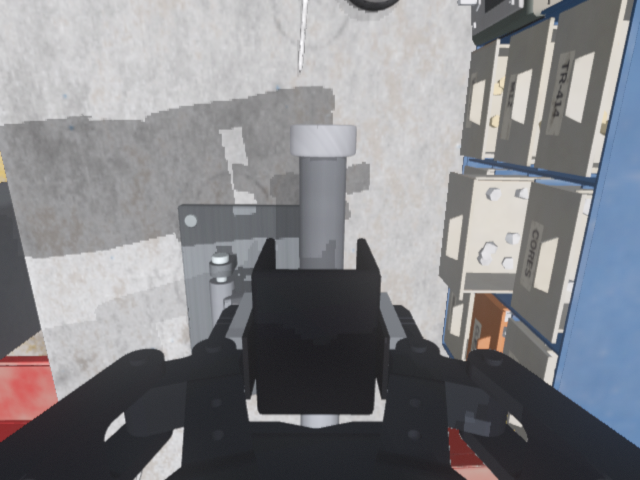

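The tube's edges are at columns 299–346, centred at ≈322 against ≈316 for the guard, so the tube lies about 3 mm farther in +x. The collar's edge at row 157 is as predicted. I shift 3 mm and lower.

```bash
python3 -m crank '{"slide":[[0.003,0,-0.01],[0,0,-0.015],[0,0,-0.015],[0,0,-0.012],[0,0,-0.01],[0,0,-0.008],[0,0,-0.006],[0,0,0],[0,0,0]],"twist":[[0,0,-0.01],[0,0,0],[0,0,0],[0,0,0],[0,0,0],[0,0,0],[0,0,0],[0,0,0],[0,0,0]],"hand":[-1,-1,-1,-1,-1,-1,-1,-1,-1]}'

```

```text
clock: 6.17
tcp_pos: [0.6103, 0.1547, 0.1708]
eef_rot: [0.716, 0.698, 0.0, 0.0]
force: [-0.1, 0.1, -0.7]
gripper_width: 0.483
grip_force: 60.7
```

```bash
python3 -m crank '{"slide":[[0,0,-0.003],[0,0,-0.003],[0,0,-0.001],[0,0,0],[0,0,0]],"twist":[[0,0,0],[0,0,0],[0,0,0],[0,0,0],[0,0,0]],"hand":[-1,-1,-1,-1,-1]}'

```

```text
clock: 6.58
tcp_pos: [0.6102, 0.1548, 0.1638]
eef_rot: [0.716, 0.699, 0.0, 0.0]
force: [1.1, -0.2, -0.6]
gripper_width: 0.481
grip_force: 60.7
```

```bash
python3 -m crank '{"slide":[[0,0,-0.001],[0,0,-0.001],[0,0,0],[0,0,0]],"twist":[[0,0,0],[0,0,0],[0,0,0],[0,0,0]],"hand":[-1,-1,-1,-1]}'

```

```text
clock: 6.92
tcp_pos: [0.6104, 0.1548, 0.1629]
eef_rot: [0.716, 0.699, 0.001, 0.0]
force: [-3.0, -0.5, 8.5]
gripper_width: 0.48
grip_force: 61.7
```

Contact at the expected height. Release and rise.

```bash
python3 -m crank '{"slide":[[0,0,0.001],[0,0,0],[0,0,0],[0,0,0],[0,0,0],[0,0,0],[0,0,0.01],[0,0,0.02],[0,0,0.03],[0,0,0.03],[0,0,0],[0,0,0]],"twist":[[0,0,0],[0,0,0],[0,0,0],[0,0,0],[0,0,0],[0,0,0],[0,0,0],[0,0,0],[0,0,0],[0,0,0],[0,0,0],[0,0,0]],"hand":[1,1,1,1,1,1,1,1,1,1,1,1]}'
python3 - <<'E'
from h import *
a=read_camera("wrist"); b=read_camera("scene")
o=np.zeros((480,800,3),np.uint8); o[:300,:400]=cv2.resize(a,(400,300)); x=cv2.resize(b[180:300,200:360],None,fx=2.5,fy=2.5); o[:x.shape[0],400:]=x
cv2.imwrite("pics/d1.png",o)
E
```

```text
clock: 7.92
tcp_pos: [0.6107, 0.1549, 0.255]
eef_rot: [0.716, 0.699, 0.002, 0.001]
force: [-0.2, 0.3, -1.6]
gripper_width: 1.005
grip_force: 0.0
```

View pics/d1.png

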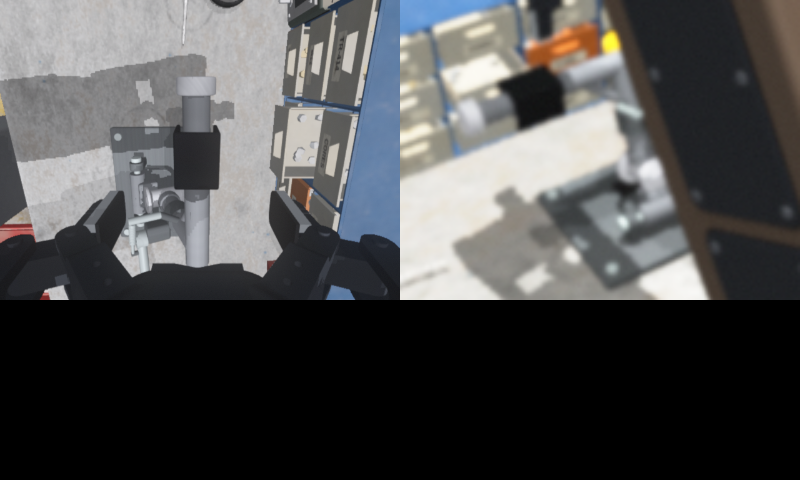

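The guard sits draped on the tube, between brace and collar, and is free of the gripper. Next is the kickstand: I go above the leg with the fingers shut.

```bash
python3 -m crank '{"slide":[[-0.0077,-0.024,0],[-0.0077,-0.024,0],[-0.0077,-0.024,0],[-0.0077,-0.024,0],[-0.0077,-0.024,-0.0137],[-0.0077,-0.024,-0.0137],[-0.0077,-0.024,-0.0137],[-0.0077,-0.024,-0.0137],[0,0,0],[0,0,0]],"twist":[[0,0,0],[0,0,0],[0,0,0],[0,0,0],[0,0,0],[0,0,0],[0,0,0],[0,0,0],[0,0,0],[0,0,0]],"hand":[-1,-1,-1,-1,-1,-1,-1,-1,-1,-1]}'
python3 - <<'E'
from h import *
o=observe(); w=cam("wrist"); cv2.imwrite("pics/w3.png",read_camera("wrist")); t=o["tcp_pos"]
print(t, proj("wrist",[t+[0,0,-.008],[.549,-.037,.152],[.538,.0355,.1265],[.547,-.061,.150]],w).round(1).tolist())
E
```

```text
clock: 8.85
tcp_pos: [0.5479, -0.038, 0.1966]
eef_rot: [0.716, 0.698, -0.001, -0.001]
force: [-0.1, -0.1, -0.2]
gripper_width: -0.001
grip_force: 0.0
[ 0.5479119  -0.03797537  0.19658299] [[314.5, 313.0], [317.0, 277.4], [291.6, 124.7], [314.3, 319.7]]
```

View pics/w3.png

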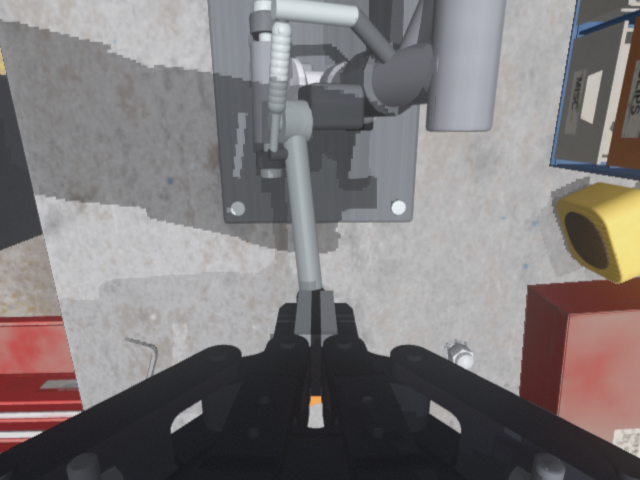

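The leg runs from the pivot at (295,120) to under the fingers at (312,285), as predicted. Now I push it down along the frame's lean.

```bash
python3 -m crank '{"slide":[[-0.0003,0,-0.012],[-0.0003,0,-0.012],[-0.0003,0,-0.010],[-0.0027,0,-0.0064],[-0.0027,0,-0.0064],[-0.0027,0,-0.0064],[-0.0027,0,-0.0064],[-0.0027,0,-0.0064],[-0.0027,0,-0.0064]],"twist":[[0,0,0],[0,0,0],[0,0,0],[0,0,0],[0,0,0],[0,0,0],[0,0,0],[0,0,0],[0,0,0]],"hand":[-1,-1,-1,-1,-1,-1,-1,-1,-1]}'
python3 -m crank '{"slide":[[-0.0027,0,-0.0064],[-0.0027,0,-0.0064]],"twist":[[0,0,0],[0,0,0]],"hand":[-1,-1]}'
```

```text
clock: 9.65
tcp_pos: [0.5311, -0.037, 0.1251]
eef_rot: [0.716, 0.698, 0.0, -0.0]
force: [-0.7, 0.1, 2.7]
gripper_width: 0.002
grip_force: 1.0
clock: 9.82
tcp_pos: [0.5257, -0.0371, 0.112]
eef_rot: [0.716, 0.699, -0.0, -0.0]
force: [0.6, -1.3, 0.0]
gripper_width: 0.001
grip_force: 0.3
```

```bash
python3 -m crank '{"slide":[[-0.0027,0,-0.0064],[-0.0027,0,-0.0064],[-0.0027,0,-0.0064],[-0.0027,0,-0.0064],[0,0,0]],"twist":[[0,0,0],[0,0,0],[0,0,0],[0,0,0],[0,0,0]],"hand":[-1,-1,-1,-1,-1]}'
python3 - <<'E'
from h import *
cv2.imwrite("pics/w4.png",np.hstack([cv2.resize(read_camera("wrist"),(400,300)),cv2.resize(read_camera("scene")[160:310,220:420],(400,300))]))
E
```

```text
clock: 10.23
tcp_pos: [0.5143, -0.0371, 0.0858]
eef_rot: [0.716, 0.699, -0.001, -0.001]
force: [-0.0, -1.0, 0.8]
gripper_width: -0.0
grip_force: 0.0
```

View pics/w4.png

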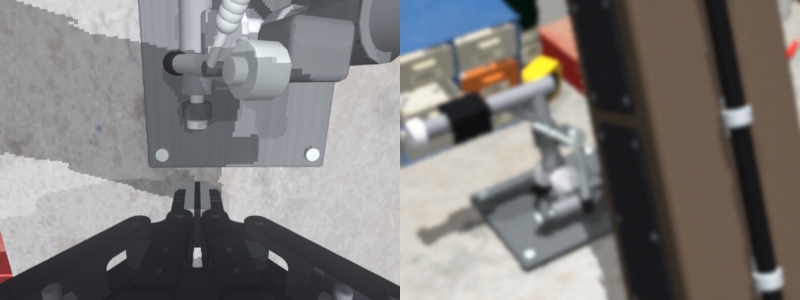

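The leg now points straight down in the frame: foot at (172,63) in the left view, beside the stand pin and past vertical. The guard is still draped. I go back to it with the gripper open.

```bash
python3 - <<'E'
from h import *
S=stand(.5511,.0555,-.015); w=cam("wrist")
for q in(.8,1.4,1.92):
    a=q-.26; print(q,(proj("wrist",[frame_pt(S,[-.015,-.02-.1*np.cos(a),.093-.1*np.sin(a)]),frame_pt(S,[-.015,-.02,.093])],w)*.625).round().tolist())
E
python3 -m crank '{"slide":[[0,-0.002,0.03],[0,-0.002,0.03],[0,0,0.03],[0,0,0.03],[0,0,0.03],[0,0,0.02],[0.0096,0.0195,0],[0.0096,0.0195,0],[0.0096,0.0195,0],[0.0096,0.0195,0],[0.0096,0.0195,0],[0.0096,0.0195,0],[0.0096,0.0195,0],[0.0096,0.0195,0],[0.0096,0.0195,0],[0.0096,0.0195,0],[0,0,0],[0,0,0]],"twist":[[0,0,0],[0,0,0],[0,0,0],[0,0,0],[0,0,0],[0,0,0],[0,0,0],[0,0,0],[0,0,0],[0,0,0],[0,0,0],[0,0,0],[0,0,0],[0,0,0],[0,0,0],[0,0,0],[0,0,0],[0,0,0]],"hand":[-1,-1,-1,-1,-1,-1,1,1,1,1,1,1,1,1,1,1,1,1]}'
python3 - <<'E'
from h import *
a=read_camera("wrist"); b=read_camera("scene")
cv2.imwrite("pics/w5.png",np.hstack([cv2.resize(a,(400,300)),cv2.resize(b[180:300,200:360],(400,300))]))
E
```

```text
0.8 [[199.0, 213.0], [253.0, 74.0]]
1.4 [[178.0, 136.0], [253.0, 74.0]]
1.92 [[172.0, 65.0], [253.0, 74.0]]
clock: 11.83
tcp_pos: [0.6113, 0.1544, 0.257]
eef_rot: [0.715, 0.699, -0.0, 0.0]
force: [-0.7, -0.3, -0.0]
gripper_width: 0.995
grip_force: 0.0
```

View pics/w5.png

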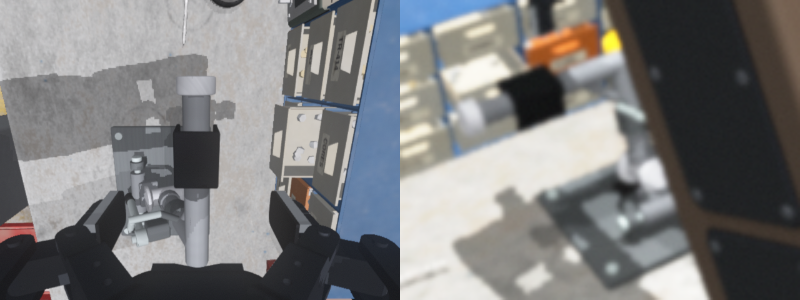

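The kickstand foot matches the fully-down angle (172,65 predicted), and the guard is where I left it. Descend and grip.

```bash
python3 -m crank '{"slide":[[-0.0005,0,-0.025],[-0.0005,0,-0.025],[0,0,-0.02],[0,0,-0.014],[0,0,-0.009],[0,0,0],[0,0,0],[0,0,0],[0,0,0],[0,0,0],[0,0,0],[0,0,0],[0,0,0]],"twist":[[0,0,0],[0,0,0],[0,0,0],[0,0,0],[0,0,0],[0,0,0],[0,0,0],[0,0,0],[0,0,0],[0,0,0],[0,0,0],[0,0,0],[0,0,0]],"hand":[1,1,1,1,1,1,-1,-1,-1,-1,-1,-1,-1]}'
```

```text
clock: 13.02
tcp_pos: [0.6108, 0.1538, 0.1654]
eef_rot: [0.716, 0.699, 0.001, 0.001]
force: [-0.2, -1.5, 6.8]
gripper_width: 0.481
grip_force: 60.5
```

```bash
python3 -m crank '{"slide":[[-0.0034,0,0.0022],[-0.0034,0,0.0022],[-0.0034,0,0.0021],[-0.0034,0,0.0021],[-0.0035,0,0.0018],[-0.0035,0,0.0018],[-0.0035,0,0.0018],[-0.0035,0,0.0018],[0,0,0]],"twist":[[0,0,0],[0,0,0],[0,0,0],[0,0,0],[0,0,0],[0,0,0],[0,0,0],[0,0,0],[0,0,0]],"hand":[-1,-1,-1,-1,-1,-1,-1,-1,-1]}'
```

```text
clock: 13.77
tcp_pos: [0.5827, 0.1539, 0.1809]
eef_rot: [0.715, 0.699, 0.001, 0.001]
force: [4.6, 0.2, 1.9]
gripper_width: 0.481
grip_force: 61.9
```

```bash
python3 -m crank '{"slide":[[-0.0037,0,0.0014],[-0.0037,0,0.0014],[-0.0037,0,0.0014],[-0.0037,0,0.0014],[-0.0038,0,0.0011],[-0.0038,0,0.0011],[-0.0038,0.0003,0.0011],[-0.0038,0.0003,0.0010],[-0.002,0.0003,0],[-0.001,0,0],[0,0,0],[0,0,0]],"twist":[[0,0,0],[0,0,0],[0,0,0],[0,0,0],[0,0,0],[0,0,0],[0,0,0],[0,0,0],[0,0,0],[0,0,0],[0,0,0],[0,0,0]],"hand":[-1,-1,-1,-1,-1,-1,-1,-1,-1,-1,-1,-1]}'
python3 - <<'E'
from h import *
w=cam("wrist"); a=read_camera("wrist"); b=read_camera("top"); cv2.imwrite("pics/top6.png",b)
S=stand(.5511,.0555,-.015)
for l in(0,.05,.1): print(l,[proj(n,[frame_pt(S,p,l) for p in([.035,.155,.155],[.035,.173,.155],[.035,.155,.173],[-.015,-.02,.093],[-.015,-.011,-.007])],c).round(1).tolist() for n,c in(("wrist",w),("top",None))])
o=np.zeros((600,800,3),np.uint8); o[:480,:640]=a; cv2.imwrite("pics/w6.png",a[:, :])
E
```

```text
clock: 14.77
tcp_pos: [0.5501, 0.1543, 0.1909]
eef_rot: [0.715, 0.699, 0.001, 0.001]
force: [4.1, -3.5, 9.1]
gripper_width: 0.481
grip_force: 63.0
0 [[[320.0, 174.0], [319.7, 119.3], [320.8, 180.8], [239.7, 447.1], [260.5, 347.5]], [[238.9, 224.0], [229.7, 224.0], [237.6, 222.9], [327.6, 252.2], [323.0, 255.4]]]
0.05 [[[342.0, 173.2], [342.6, 119.2], [349.0, 179.7], [247.1, 447.9], [260.0, 348.0]], [[239.1, 220.2], [230.0, 220.2], [237.8, 218.6], [327.6, 249.9], [323.0, 255.5]]]
0.1 [[[363.0, 172.3], [364.3, 119.2], [375.7, 178.5], [254.5, 448.3], [259.5, 348.5]], [[239.4, 216.6], [230.2, 216.5], [238.0, 214.4], [327.6, 247.6], [323.0, 255.6]]]
```

View pics/w6.png

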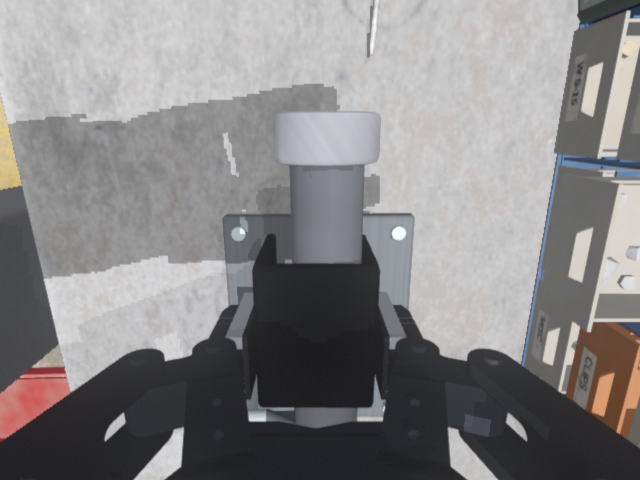

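```bash
python3 - <<'E'
from h import *
w=cam("wrist")
b=cast("wrist",[(238,233),(399,233)],.014,w); print("bolts",b.round(4).tolist())
for z in(.188,.190):
    t=cast("wrist",[(327,160),(326.5,200),(326,425)],z,w); print(t.round(4).tolist())
m=b.mean(0); d=b[1]-b[0]; yaw=np.arctan2(d[1],d[0]); print("mid",m,"yaw",yaw)
t=cast("wrist",[(326.5,200)],.19,w)[0]; ex=np.array([np.cos(yaw),np.sin(yaw)]); dx=(t-m)[:2]@ex; print("tube ahead of upright mm",dx*1e3,"lean",dx/.155)
im=cv2.imread("pics/top6.png")
print("corner",cast("top",[(274.5,200.5)],.012))
E
```

```text
bolts [[0.4867, 0.1441, 0.014], [0.6198, 0.1409, 0.014]]
[[0.556, 0.215, 0.188], [0.5556, 0.201, 0.188], [0.5539, 0.1045, 0.188]]
[[0.5559, 0.2152, 0.19], [0.5556, 0.2014, 0.19], [0.5539, 0.1063, 0.19]]
mid [0.55326654 0.14251665 0.014     ] yaw -0.023833993912408095
tube ahead of upright mm 0.8946227075134874 lean 0.005771759403312822
corner [[0.62912981 0.15503011 0.012     ]]
```

The collar is centred at column 327, 1–2 mm ahead of upright measured against the base bolts at (238,233) and (399,233). I make one small correction and settle.

```bash
python3 -m crank '{"slide":[[-0.0015,0,0.0006],[0,0,0],[0,0,0],[0,0,0],[0,0,0],[0,0,0]],"twist":[[0,0,0],[0,0,0],[0,0,0],[0,0,0],[0,0,0],[0,0,0]],"hand":[-1,-1,-1,-1,-1,-1]}'
python3 - <<'E'
from h import *
w=cam("wrist"); a=read_camera("wrist")
for r in(140,190):   # collar / tube centre by brightness edges around the axis
    g=cv2.GaussianBlur(cv2.cvtColor(a,cv2.COLOR_BGR2GRAY),(3,3),0)[r].astype(int); d=abs(np.diff(g)); print(r,[(i,int(d[i])) for i in range(260,400) if d[i]>18])
b=read_camera("top"); s=read_camera("scene"); cv2.imwrite("pics/f7.png",np.hstack([cv2.resize(b[180:285,210:350],(400,300)),cv2.resize(s[160:310,200:400],(400,300))]))
print(observe()["tcp_pos"],observe()["force"])
E
```

```text
clock: 15.37
tcp_pos: [0.5485, 0.1544, 0.1912]
eef_rot: [0.716, 0.699, 0.0, 0.001]
force: [3.8, -2.7, 9.0]
gripper_width: 0.475
grip_force: 62.9
140 [(379, 20)]
190 [(379, 23)]
[0.54848172 0.15441126 0.19124304] [ 4.47998892 -2.54760079  9.15407707]
```

View pics/f7.png

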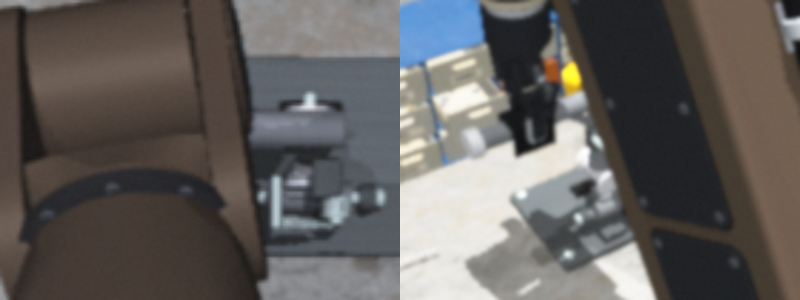

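The top view shows the tube over the plate's middle and the kickstand hidden vertically under its pivot at about (327,252). The scene view shows the guard held on the upright frame. Forces are small and steady, so I hand in.

```bash
python3 -c "
from station import *
print(close_job())"
```

```text
the job is handed in; nothing more can be done
None
```

I draped the guard, snapped the kickstand fully down, and handed the job in at about 15 s with the frame held by the guard, within about 0.01 rad of upright by my camera estimate; no verdict came back.

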